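# Level the ink slab: set the spirit level, press and turn the levelling foot

## Robot

A 6-joint arm with a two-finger parallel gripper is mounted at the origin on a cart in front of the work surface, level with it; the furniture and walls round the work are solid. World frame = base frame: x ahead of the robot, y to its left, z up, the work surface at z = 0. Lengths are in m, angles in rad, forces in N, time in s.
With the tool pointing down it reaches from about 0.25 to 0.725 m from the base axis. Payload 4 kg.
Tool frame: the origin (TCP) lies midway between the tips of the shut fingers; the grasp point (between the pads) lies 19 mm behind it; z points along the fingers, x is the direction in which the jaws open and shut, and the axes are right-handed (so a half turn about z gives the same grasp; the last joint's range is limited). The gripper opens to 85 mm and grips with 20 to 120 N. Pads are 22 mm wide; open, the fingers measure 114 mm over their backs; the gripper's body (76 mm by 85 mm) begins 54 mm behind the grasp point. The pads swing forward as they close: fully open they stand 13 mm farther back than shut.
Start: joints at [-1.315, 0.241, 0.005, 1.335, 0, 1.571], TCP at [0.127, -0.484, 0.199] pointing down, gripper open.
Joint ranges: [-2.72, 2.72], [-1.05, 1.87], [-1.09, 1.28], [-1.99, 2.15], [-1.42, 1.44], [-3.14, 3.14]. Speed limits (rad/s): [2.79, 2.79, 3.14, 3.14, 3.14, 3.14].

## Interface

Orientations are given as a unit quaternion [x, y, z, w].
In Python, from station import manip gives the robot as it stands.
- The arm moves only by the tool jog_arm, never from a script. Its argument "motion" is a list of rows, each a list of 4 numbers: the shift along the tool's x, y, z in mm, then the turn about the tool's z in rad. A call has 1 to 5 rows; each row shifts and turns the commanded pose from where the row before left it, along the tool's axes as they then stand; what a row does not reach is not made up. A row lasts 1/8 s, in which the tool goes at most 62.5 mm and 10.7 degrees, less where a joint would pass 70% of its speed; a pose out of reach is approached as far as the arm can. A call with a gripper value outside its range is refused whole. "jaw" is the closure, from 0 (fully open) to 1 (shut), set as the call begins (left out, the last holds). The fingers move at their own pace and stop on an object; the grip force is fixed at half the most. Time passes only in rows, so rows that do not move let the fingers close. It gives the time, the measured TCP pose, the force and the opening at its end, in the units of the state.
- manip.sense(): the state, without advancing time (a new reading comes with each control period).
- manip.grab_frame(name): name is "scene" or "top" or "wrist"; returns a dict with "img" (400x640x3 uint8, red, green, blue), "camera_matrix" (3x3 intrinsics, pixels), "cam_to_world" (4x4, takes a point from camera to world coordinates); the wrist camera has in their place "mount" (4x4, takes a point from camera to tool coordinates, whose origin is the TCP and whose axes are the tool frame's). Camera axes: x right, y up, looking along -z (the intrinsics and any distortion apply to the point x, -y, -z); pixel columns grow to the right and rows downward; lengths in m; the calibration is good to about 2 mm. A picture is of the moment at which its call begins: read the wrist's pose just before it. There is no depth.
- manip.hand_in(): hands the job in, once; it reports no verdict.
The state is a dict: "time_s": time; "joints": joint angles; "joint_vel": joint speeds; "joint_efforts": joint torques, N m; "position": TCP position; "ee_rot": TCP orientation; "force": force on the tool from outside, world axes, zero at the start; "torque": the same for the moment, N m; "opening": finger opening in m.
Only numpy, scipy, OpenCV 4.12 (cv2) and the standard library are available. Lean on these libraries where they do the work, as an engineer would, in place of code of your own. Each camera call takes 0.05 s, during which the arm holds its last target. There are 200 camera calls.

## Task

Slide the spirit level along its rail until its centre line stands at the small pointer on the slab's front edge. Then grip the ribbed thumbwheel of the levelling foot, push that sprung end of the slab fully down, and turn the wheel until the bubble rests wholly between the two black rings of the vial; the level reads true only while pressed. Finish while holding: still gripping the wheel and pressing it down, with the bubble between the rings and the level still at the pointer, and leave the loose jar, cup and stir stick round the stand where they are.

Things in the scene. Friction and masses are not known exactly. Their poses are not given: they have to be found in the camera images.
- level_mid (a point): Centre of the spirit level, an aluminium block 30 mm wide (x), 96 mm long (y, along its rail) and 34 mm high (underside 12 mm above the slab), the vial along its top, a fine dark line down the middle of its front (-x) side. Pinch its long sides from above. It slides 110 mm along the rail with about 2 N, +y towards the thumbwheel, and stays where it is left; it cannot be lifted off.
- pointer_tip (a point): Tip of the small fixed steel wedge (5 mm high) on the slab's front edge, 9 mm before the level's front side, 3 mm above the slab's top. Axes of the slab: x front to back, y along the rail towards the thumbwheel, z up. The level is right when level_mid has the same y in these axes; it starts 20 to 110 mm short of that.
- wheel: Black thumbwheel near the slab's left (+y) end. Origin on its axis at the slab's top, 35 to 50 mm above the bench. Ribbed round grip 36 mm across, 15 to 45 mm above the origin; below it a shoulder disc 76 mm across, top 11 mm above the origin, on which fingertips may bear. Turns with 0.12 N m and keeps its setting.
- wheel_grip (a point): Point on the thumbwheel's axis, 31 mm above its origin, at mid-height of the grip. Turning clockwise seen from above raises this end of the slab, wheel and all (3.8 mm a radian), and moves the bubble towards the wheel (+y) by 13 mm a radian. From the start it needs 0.5 to 1.4 rad clockwise, as judged with the slab pressed down.
- seat (a joint): Sprung seat of the slab: 0 = up, as it stands unpressed; 0.0105 rad = pressed fully down, a firm stop. At the wheel the stroke is 3.1 mm and takes about 3 N to begin and 7 N at the stop; 10 to 20 N is a good push. Springs up when let go. Pressing it down moves the bubble about 10 mm away from the wheel.
- vial_mid (a point): Middle of the vial, midway between its two black rings (26 mm apart), on the level's centre line, 11.5 mm above level_mid. Its y axis runs along the vial towards the thumbwheel, x and z as for the slab.
- bubble_mid (a point): Middle of the bubble, a pale drop 18 mm long in the vial. It is centred when it has the same y as vial_mid in the axes of that point. It follows the tilt of the slab, 1 mm for each 0.001 rad towards the higher end, and settles within about 1 s.
- jar: Loose ink jar, 55 mm across and 55 mm high, behind the stand; leave it. Origin under its centre.
- cup: Loose paper ink cup, 90 mm across and 107 mm high, behind the stand; leave it. Origin under its centre.
- stick: Loose flat stir stick, 18 x 150 x 6 mm, lying in front of the stand; leave it. Origin under its centre.

How it is judged:
On the way:
1. the level's centre line stands at the pointer, within 5 mm (y of level_mid in the frame of pointer_tip between -0.005 and 0.005 m), for 0.2 s.
At the end, for the whole second after the job is handed in: Through the last second the fingers hold the thumbwheel (over 3 N) and press the slab's sprung seat down (over 0.0088 of its 0.0105 rad), the bubble is within 3.5 mm of the middle of its rings, and the level's centre is within 5 mm of the pointer along the rail (all of step 1 and value of joint seat above 0.0088 rad and y of bubble_mid in the frame of vial_mid between -0.0035 and 0.0035 m and contact force between the fingers and wheel above 3 N); the arm keeps its last pose, push and grip.
It fails at once if the jar, the cup or the stir stick is pushed more than 20 mm (distance of any of jar, cup, stick from where it was at the start of the episode above 0.02 m).
It also fails if it takes over 54 s, if anything falls off the work surface, if the arm or the gripper's body presses on something with over 40 N, if the wrist force passes 120 N, or if a joint passes its speed limit or range.

## Working session

There is one attempt and no reset: what is moved stays moved. The work goes in short steps, Python scripts to look and compute and a tool call to move; the robot and the scene stay as the last step left them, time stands still between calls to the robot, and variables do not carry over. Pictures are saved under pics/ and viewed, about 8 in all and at most 12, crops included, and the job is handed in when it is done.

Besides the shell and the picture viewer there is one more tool, called after "Request:" as name(argument=value, ...), one argument or row to a line, values as JSON. jog_arm: Moves the arm, as the interface text tells. Its arguments: {"type":"object","properties":{"motion":{"type":"array","items":{"type":"array","items":{"type":"number"}}},"jaw":{"type":"number"}},"required":["motion"]}

```bash
mkdir -p pics; ls
cat > h.py <<'E'
import numpy as np, cv2
from station import manip
from scipy.spatial.transform import Rotation as R
def grab(n,f=None):
    s=manip.sense(); d=manip.grab_frame(n)
    if n=="wrist":
        T=np.eye(4);T[:3,:3]=R.from_quat(s["ee_rot"]).as_matrix();T[:3,3]=s["position"]
        d["cam_to_world"]=T@np.array(d["mount"])
    if f: cv2.imwrite("pics/"+f,d["img"][:,:,::-1])
    return d
def ray(d,u,v):
    K=np.array(d["camera_matrix"]);T=np.array(d["cam_to_world"])
    c=np.array([(u-K[0,2])/K[0,0],-(v-K[1,2])/K[1,1],-1.])
    return T[:3,3],T[:3,:3]@c
def onz(d,u,v,z):
    o,r=ray(d,u,v); return o+r*(z-o[2])/r[2]
def tri(a,b):
    (o1,r1),(o2,r2)=a,b
    t=np.linalg.lstsq(np.c_[r1,-r2],o2-o1,rcond=None)[0]
    p,q=o1+t[0]*r1,o2+t[1]*r2
    return (p+q)/2,np.linalg.norm(p-q)
def proj(d,p):
    K=np.array(d["camera_matrix"]);T=np.array(d["cam_to_world"])
    c=T[:3,:3].T@(np.array(p)-T[:3,3]); return K[0,0]*c[0]/-c[2]+K[0,2], K[1,1]*-c[1]/-c[2]+K[1,2]
E
python3 - <<'E'
from h import *
print(manip.sense())
for n in ["scene","top"]:
    d=grab(n,n+"0.png"); print({k:np.round(v,4).tolist() for k,v in d.items() if k!="img"})
E
```

```text
pics
{'time_s': 0.0, 'joints': array([-1.31499112e+00,  2.41426095e-01,  3.72315805e-03,  1.33517361e+00,
        1.00604456e-05,  1.57076747e+00]), 'joint_vel': array([-0.00080001,  0.00061639, -0.00116048, -0.00159487, -0.00057986,
        0.00131452]), 'joint_efforts': array([ 9.10069666e-04, -3.72320509e+01,  2.52407187e+01,  1.70917012e-02,
        1.19418096e-04,  5.41752755e-06]), 'position': array([ 0.12634092, -0.48306151,  0.19790605]), 'ee_rot': array([ 7.91533653e-01, -6.11124696e-01, -8.20190729e-04, -6.39643101e-04]), 'force': array([ 0.06913367, -0.23701853, -1.20068493]), 'torque': array([0.00241733, 0.00332627, 0.0064392 ]), 'opening': 0.08561228777257197}
{'camera_matrix': [[412.5334, 0.0, 318.001], [0.0, 412.5334, 196.3825], [0.0, 0.0, 1.0]], 'cam_to_world': [[-0.7298, 0.3212, -0.6035, 0.0735], [-0.6836, -0.3314, 0.6503, 0.5969], [0.0088, 0.8872, 0.4614, 0.4811], [0.0, 0.0, 0.0, 1.0]]}
{'camera_matrix': [[378.1936, 0.0, 319.8735], [0.0, 378.1936, 191.3813], [0.0, 0.0, 1.0]], 'cam_to_world': [[-0.0095, 0.9882, -0.1526, 0.452], [-0.9997, -0.0059, 0.0243, 0.064], [0.0231, 0.1528, 0.988, 0.9168], [0.0, 0.0, 0.0, 1.0]]}
```

View pics/scene0.png

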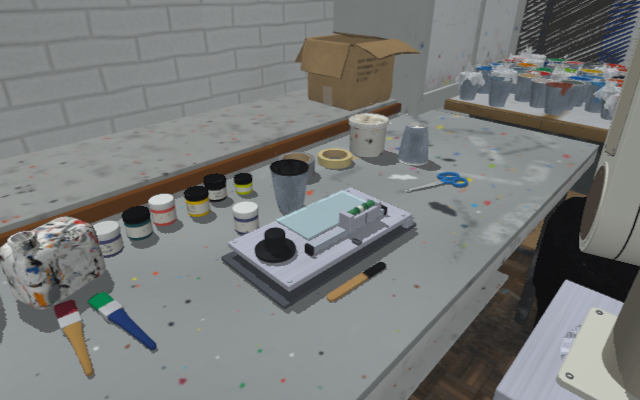

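View pics/top0.png

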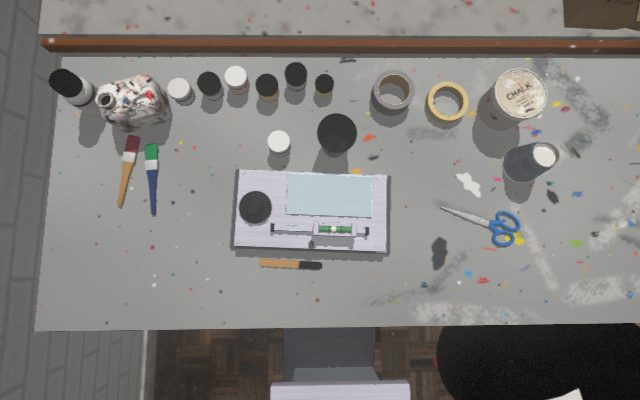

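The scene view shows the wheel at about (275,240) and the level at (362,215). In the top view the wheel is at (255,207), the level at (335,229) and the pointer at (311,245). The stick is in front, with the jar and cup behind. I'll enlarge both in one mosaic.

Run:
```python
import cv2,numpy as np
a=cv2.imread("pics/top0.png")[165:260,228:395]; b=cv2.imread("pics/scene0.png")[185:305,220:420]
a=cv2.resize(a,None,fx=4,fy=4,interpolation=2); b=cv2.resize(b,None,fx=4,fy=4,interpolation=2)[:,:]
b=cv2.resize(b,None,fx=.45,fy=.45)
m=np.zeros((a.shape[0]+b.shape[0],800,3),np.uint8)
m[:a.shape[0],:a.shape[1]]=a; m[a.shape[0]:,:b.shape[1]]=b
cv2.imwrite("pics/m.png",m[:600]); print(a.shape,b.shape)
from h import *
t=grab("top");s=grab("scene")
P=lambda a,b:tri(ray(t,*a),ray(s,*b))
print("wheel top",P((255,201),(275,233)))
print("level",P((334,229),(361,213)))
for n,(u,v) in dict(wheel=(255,205),lev=(335,229),ptr=(311,245)).items(): print(n,onz(t,u,v,.06))
```

```text
(380, 668, 3) (216, 360, 3)
wheel top (array([0.56007026, 0.18748985, 0.07756125]), np.float64(0.002093445657327422))
level (array([0.49769588, 0.01269373, 0.07182653]), np.float64(0.0004009217100352582))
wheel [0.55396976 0.19066225 0.06      ]
lev [0.49815123 0.00959352 0.06      ]
ptr [0.46283913 0.06403889 0.06      ]
```

View pics/m.png

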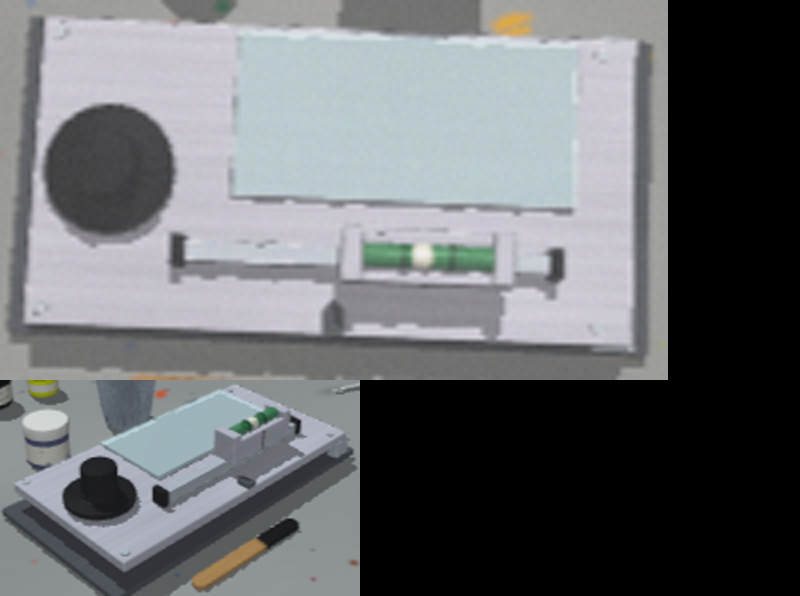

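The mosaic shows, in mosaic pixels, the level ends at x=340 and 515, the bubble at (422,255) and the pointer at (333,303). In the scene crop the bubble is at (252,423), the pointer at (245,481) and the wheel top at (99,463).

Run:
```python
from h import *
t=grab("top");s=grab("scene")
A=lambda x,y:(228+x/4-.4,165+y/4-.4)
B=lambda x,y:(220+x/1.8-.4,185+(y-380)/1.8-.4)
P=lambda a,b:tri(ray(t,*A(*a)),ray(s,*B(*b)))
print("bubble",P((422,255),(252,423)))
print("ptr",P((333,302),(245,481)))
print("wheel top",P((107,160),(99,464)))
w=P((107,160),(99,464))[0]
for z in(.08,.085,.09): print("wheel top z",z,onz(t,*A(107,162),z), onz(s,*B(99,464),z))
l=onz(t,*A(178,250),.055);r=onz(t,*A(556,264),.055);print("rail",l,r,np.arctan2(-(l-r)[0],(l-r)[1]))
l=onz(t,*A(45,18),.045);r=onz(t,*A(637,40),.045);print("back edge",l,r,np.arctan2(-(l-r)[0],(l-r)[1]))
l=onz(t,*A(342,255),.082);r=onz(t,*A(514,260),.082);print("level ends",l,r,(l+r)/2)
```

```text
bubble (array([0.49899491, 0.01564623, 0.08278083]), np.float64(0.0015054938719484333))
ptr (array([0.47236526, 0.06299003, 0.0417323 ]), np.float64(0.004539948752426291))
wheel top (array([0.55344568, 0.18988757, 0.08464185]), np.float64(0.004076938801720103))
wheel top z 0.08 [0.55137686 0.18913938 0.08      ] [0.56101441 0.18611052 0.08      ]
wheel top z 0.085 [0.55078329 0.18839192 0.085     ] [0.55493638 0.19123166 0.085     ]
wheel top z 0.09 [0.55018972 0.18764447 0.09      ] [0.54885836 0.19635279 0.09      ]
rail [0.50388814 0.1519475  0.055     ] [ 0.49419719 -0.0626897   0.055     ] -0.04511971555449292
back edge [0.64065777 0.23198198 0.045     ] [ 0.62583643 -0.11582372  0.045     ] -0.042588110087339884
level ends [0.49878962 0.05920591 0.082     ] [ 0.49526516 -0.03556089  0.082     ] [0.49702739 0.01182251 0.082     ]
```

Request:
jog_arm(
  motion=[
    [0,0,0,-0.18],
    [0,0,0,-0.18],
    [0,0,0,-0.18],
    [0,0,0,-0.18],
    [0,0,0,-0.18],
  ],
  jaw=0,
)

```text
time_s: 0.92
position: [0.1265, -0.4836, 0.1987]
ee_rot: [0.979, -0.203, -0.0, -0.0]
force: [0.4, -0.6, -0.8]
opening: 0.0853
```

Request:
jog_arm(
  motion=[
    [0,0,0,-0.18],
    [0,0,0,-0.19],
    [35,-51,0,0],
    [35,-51,0,0],
    [35,-51,0,0],
  ],
)

```text
time_s: 1.55
position: [0.2394, -0.3346, 0.1988]
ee_rot: [1.0, -0.024, 0.0, 0.0]
force: [1.7, 0.1, 0.0]
opening: 0.0857
```

Request:
jog_arm(
  motion=[
    [35,-51,0,0],
    [35,-51,0,0],
    [35,-51,0,0],
    [35,-51,0,0],
    [35,-51,0,0],
  ],
)

```text
time_s: 2.17
position: [0.4267, -0.0877, 0.1991]
ee_rot: [1.0, -0.024, 0.001, 0.0]
force: [0.8, -0.4, 0.7]
opening: 0.0853
```

Request:
jog_arm(
  motion=[
    [35,-51,0,0],
    [34,-52,0,0],
    [0,0,0,0],
    [0,0,0,0],
  ],
)

```text
time_s: 2.68
position: [0.4989, 0.0102, 0.1984]
ee_rot: [1.0, -0.023, -0.001, 0.0]
force: [-0.3, 0.5, 0.0]
opening: 0.0855
```

Run:
```python
from h import *
d=grab("wrist","w1.png"); s=manip.sense();print(s["position"],s["ee_rot"],s["joints"],s["force"],s["time_s"])
print(np.round(d["camera_matrix"],1),np.round(d["mount"],3))
for p in [(.497,.012,.088),(.472,.063,.045),(.553,.189,.085)]: print(proj(d,p))
```

```text
[0.49866787 0.00954151 0.19860722] [ 9.99711519e-01 -2.40124873e-02 -4.97059794e-04  1.76572041e-04] [ 1.93403125e-02  2.39100717e-01  2.51963900e-03  1.33522374e+00
 -3.09725534e-04  1.63816639e+00] [-0.86316147  0.28003576  0.30023727] 2.725
[[322.8   0.  318.9]
 [  0.  322.8 204.1]
 [  0.    0.    1. ]] [[ 1.    -0.001  0.     0.   ]
 [-0.001 -0.957 -0.289 -0.073]
 [ 0.     0.289 -0.957 -0.175]
 [ 0.     0.     0.     1.   ]]
(np.float64(316.60297048084), np.float64(188.11887845523566))
(np.float64(289.416927557433), np.float64(128.95572602088652))
(np.float64(379.26896508113657), np.float64(-42.4096825654691))
```

View pics/w1.png

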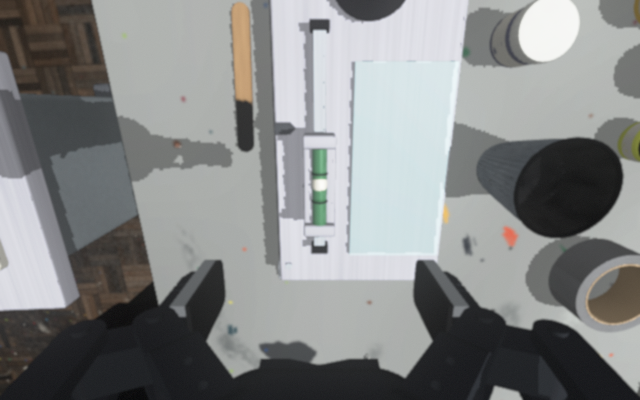

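The wrist view shows the level centred at about (319.5,185) with ends at rows 134 and 236, and the pointer tip at about (293,128). The wheel is at the top edge, and the jar and cup are to the right, clear of the path.

Run:
```python
from h import *
d=grab("wrist"); t=grab("top")
print("lev",onz(d,319.5,134,.088),onz(d,319.5,236,.088)); print("ptr",onz(d,293,128,.045))
A=lambda x,y:(228+x/4-.4,165+y/4-.4)
print("tri bubble",tri(ray(d,320,184.5),ray(t,*A(422,255)))); print("tri ptr",tri(ray(d,293,128),ray(t,*A(333,302))))
print("jar",onz(t,279,141,.055),"cup",onz(t,337,133,.107))
```

```text
lev [0.50171628 0.05947975 0.088     ] [ 0.49729862 -0.03579397  0.088     ]
ptr [0.47553661 0.06312276 0.045     ]
tri bubble (array([0.49906478, 0.01520337, 0.08922258]), np.float64(0.0022038468132031157))
tri ptr (array([0.4746747 , 0.06356108, 0.0395209 ]), np.float64(0.0017223346618361942))
jar [0.70548148 0.13775148 0.055     ] cup [0.70821313 0.00480858 0.107     ]
```

Request:
jog_arm(
  motion=[
    [1,-2,45,0],
    [0,0,45,0],
    [0,0,35,0],
    [0,0,17,0],
    [0,0,0,0],
  ],
)

```text
time_s: 3.45
position: [0.4987, 0.0108, 0.0558]
ee_rot: [1.0, -0.025, -0.002, 0.0]
force: [-0.9, 0.5, 1.7]
opening: 0.0854
```

Request:
jog_arm(
  motion=[
    [0,0,0,0],
    [0,0,0,0],
    [0,0,0,0],
    [0,0,0,0],
    [0,0,0,0],
  ],
  jaw=1,
)

```text
time_s: 4.08
position: [0.5006, 0.0121, 0.057]
ee_rot: [1.0, -0.024, 0.0, -0.0]
force: [-0.2, 0.1, 0.8]
opening: 0.0002
```

Run:
```python
from h import *
a=grab("wrist")["img"];b=grab("scene")["img"]
b=cv2.resize(b[150:300,240:460],None,fx=2.2,fy=2.2,interpolation=2); a=cv2.resize(a,(400,250))
m=np.zeros((a.shape[0]+b.shape[0],max(a.shape[1],b.shape[1]),3),np.uint8);m[:250,:400]=a;m[250:,:b.shape[1]]=b
cv2.imwrite("pics/c1.png",m[:,:,::-1]);print(m.shape,manip.sense()["opening"])
```

```text
(580, 484, 3) 0.0001855316389236218
```

View pics/c1.png

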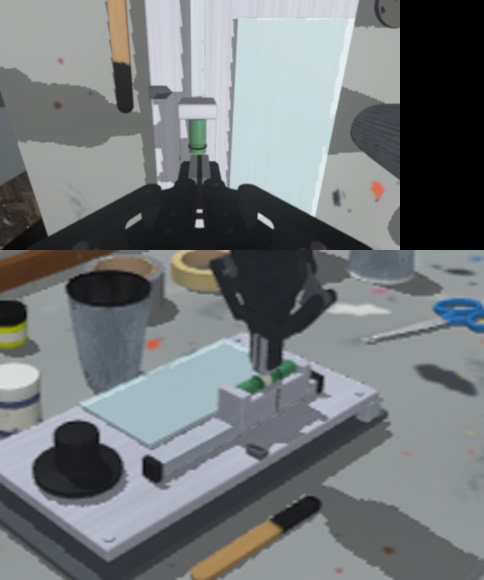

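The picture shows the fingers shut just over the vial instead of astride the block. I'll check where the reported TCP projects.

Run:
```python
from h import *
s=manip.sense();p=s["position"];print(p,s["joints"],s["force"])
for n in("scene","wrist","top"):
    d=grab(n,n+"2.png")
    for z in(p[2],.08,.1,.12): print(n,z,np.round(proj(d,[p[0],p[1],z]),1))
b=cv2.imread("pics/scene2.png")[180:235,320:400]; w=cv2.imread("pics/wrist2.png")[140:300,230:410]
b=cv2.resize(b,None,fx=7,fy=7,interpolation=2);w=cv2.resize(w,None,fx=1.2,fy=1.2)
m=np.zeros((600,560,3),np.uint8);m[:b.shape[0],:b.shape[1]]=b;m[390:390+w.shape[0],:w.shape[1]]=w
cv2.imwrite("pics/c2.png",m)
```

```text
[0.50048662 0.01214196 0.05682959] [ 2.42638652e-02  3.51757585e-01 -2.33556350e-01  9.85479028e-01
 -1.23796617e-05  1.64243012e+00] [-0.85548786 -0.89166842 -0.22893235]
scene 0.056829586002841846 [359.8 218.9]
scene 0.08 [360.4 208.9]
scene 0.1 [361. 200.]
scene 0.12 [361.5 191. ]
wrist 0.056829586002841846 [318.4 236.6]
wrist 0.08 [318.3 253.9]
wrist 0.1 [318.2 273. ]
wrist 0.12 [318.1 297.8]
top 0.056829586002841846 [333.8 228.1]
top 0.08 [334.4 227.5]
top 0.1 [335.  226.9]
top 0.12 [335.6 226.3]
```

View pics/c2.png

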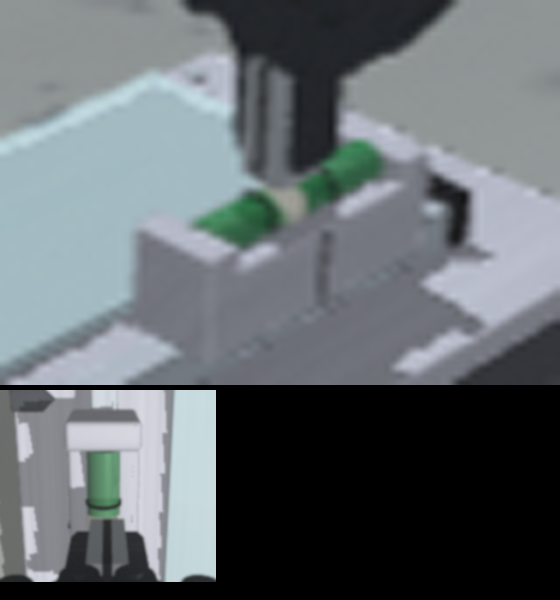

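The vial stays fully visible under the shut fingers. In both views the real tips sit about 30 mm above the reported TCP; the open tips in the wrist view show the same. I'll treat this as a tool-length offset of about 32 mm, open the jaws, and go deeper while watching the force.

Request:
jog_arm(
  motion=[
    [0,0,0,0],
    [0,0,0,0],
    [0,0,0,0],
    [0,0,0,0],
    [0,0,0,0],
  ],
  jaw=0,
)

```text
time_s: 4.95
position: [0.5005, 0.0121, 0.0568]
ee_rot: [1.0, -0.024, -0.0, -0.0]
force: [0.1, -0.2, -1.0]
opening: 0.0855
```

Request:
jog_arm(
  motion=[
    [0,0,8,0],
    [0,0,8,0],
    [0,0,6,0],
    [0,0,4,0],
    [0,0,0,0],
  ],
)

```text
time_s: 5.58
position: [0.5001, 0.012, 0.0303]
ee_rot: [1.0, -0.024, -0.0, 0.0]
force: [-0.4, 0.4, 0.6]
opening: 0.0852
```

Request:
jog_arm(
  motion=[
    [0,0,0,0],
    [0,0,0,0],
    [0,0,0,0],
    [0,0,0,0],
    [0,0,0,0],
  ],
  jaw=1,
)

```text
time_s: 6.2
position: [0.4993, 0.0121, 0.0312]
ee_rot: [1.0, -0.024, -0.001, 0.0]
force: [-3.4, 0.2, 5.6]
opening: 0.0287
```

Gripped, opening 28.7 mm. I'll slide it 50 mm along the rail.

Request:
jog_arm(
  motion=[
    [0,-10,0,0],
    [0,-10,0,0],
    [0,-10,0,0],
    [0,-10,0,0],
    [0,-10,0,0],
  ],
)

```text
time_s: 6.82
position: [0.502, 0.0616, 0.0313]
ee_rot: [1.0, -0.024, -0.001, 0.001]
force: [-2.7, -2.8, 4.4]
opening: 0.0286
```

Request:
jog_arm(
  motion=[
    [0,0,0,0],
    [0,0,0,0],
  ],
)

```text
time_s: 7.08
position: [0.502, 0.0628, 0.0314]
ee_rot: [1.0, -0.023, -0.001, -0.001]
force: [-3.4, 1.9, 5.8]
opening: 0.0283
```

Run:
```python
from h import *
print(manip.sense()["position"],manip.sense()["time_s"])
a=cv2.resize(grab("top","top3.png")["img"][195:255,265:385],None,fx=5,fy=5,interpolation=2)
b=cv2.resize(grab("scene","scene3.png")["img"][185:260,290:410],None,fx=4,fy=4,interpolation=2)
m=np.zeros((600,600,3),np.uint8);m[:300]=a;m[300:,:480]=b
cv2.imwrite("pics/c3.png",m[:,:,::-1])
```

```text
[0.50201146 0.06283647 0.03139881] 7.075
```

View pics/c3.png

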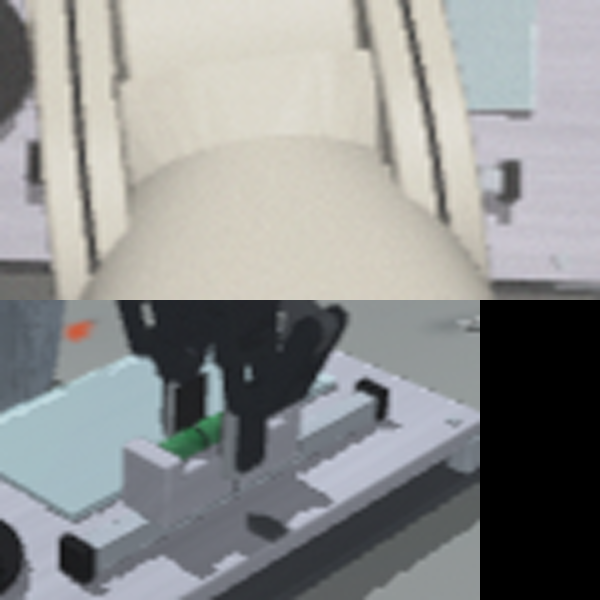

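Request:
jog_arm(
  motion=[
    [0,0,0,0],
    [0,0,0,0],
    [0,0,0,0],
    [0,0,0,0],
  ],
  jaw=0,
)

```text
time_s: 7.68
position: [0.5029, 0.0619, 0.0307]
ee_rot: [1.0, -0.024, -0.0, 0.0]
force: [-1.1, 0.7, -0.3]
opening: 0.0853
```

Request:
jog_arm(
  motion=[
    [0,0,-40,0],
    [0,0,-45,0],
    [0,0,-45,0],
    [0,0,0,0],
    [0,0,0,0],
  ],
)

```text
time_s: 8.3
position: [0.5025, 0.0619, 0.1603]
ee_rot: [1.0, -0.024, -0.0, 0.0]
force: [-1.0, -0.5, -0.4]
opening: 0.0855
```

Run:
```python
from h import *
print(manip.sense()["position"])
d=grab("wrist","w4.png")
for p in [(.502,.0624,.088),(.475,.0633,.042),(.553,.189,.085)]: print(proj(d,p))
a=cv2.resize(d["img"][0:260,180:480],None,fx=2.3,fy=2.3,interpolation=2)
cv2.imwrite("pics/c4.png",a[:,:,::-1])
```

```text
[0.50248555 0.06192231 0.16030487]
(np.float64(317.92850576571874), np.float64(201.19183536031233))
(np.float64(289.25922566453227), np.float64(187.76890006848842))
(np.float64(382.8466411928847), np.float64(21.46387824190103))
```

View pics/c4.png

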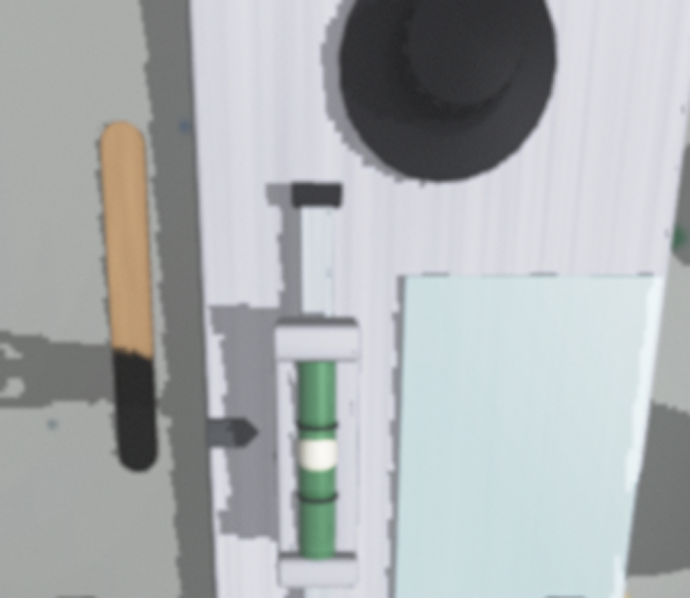

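In the wrist crop the rings are at rows 427 and 496, so the vial middle is (318.3,200.5) in image pixels. The pointer tip is (292,187.5), the wheel top about (383,20) and the shoulder centre about (374.5,31).

Run:
```python
from h import *
d=grab("wrist");t=grab("top")
y=np.array([.044,.999,0]);X=np.array([.999,-.044,0])
for sl in(.040,.044,.048):
    v=onz(d,318.3,200.5,sl+.0405);p=onz(d,292,187.5,sl+.003)
    print(sl,"vial",v,"ptr",p,"err y",(v-p)@y,"dx",(v-p)@X)   # dx should be 24
    g=onz(d,383,20,sl+.045);s=onz(d,374.5,31,sl+.011);print("  grip",g,"shoulder",s)
g=cv2.cvtColor(d["img"],7);m=(g<75).astype(np.uint8);m[120:]=0;m[:,:300]=0;m[:,440:]=0
c=max(cv2.findContours(m,0,1)[0],key=cv2.contourArea)
q=c[:,0];q=q[(q[:,1]>3)];e=cv2.minEnclosingCircle(q);print("shoulder fit",e)
```

```text
0.04 vial [0.50148287 0.06092953 0.0805    ] ptr [0.47695218 0.06376874 0.043     ] err y -0.001757023343463453 dx 0.024631085475904382
  grip [0.55221615 0.18964443 0.085     ] shoulder [0.55186973 0.18968881 0.051     ]
0.044 vial [0.50155509 0.06208756 0.0845    ] ptr [0.47735122 0.06473912 0.047     ] err y -0.0015839410686986635 dx 0.024296327180657697
  grip [0.55147774 0.18876338 0.089     ] shoulder [0.55122462 0.18891264 0.055     ]
0.048 vial [0.5016273  0.06324559 0.0885    ] ptr [0.47775027 0.0657095  0.051     ] err y -0.0014108587939338853 dx 0.02396156888541107
  grip [0.55073933 0.18788234 0.093     ] shoulder [0.55057951 0.18813647 0.059     ]
shoulder fit ((376.2998352050781, 29.684892654418945), 48.97578048706055)
```

The level is at the pointer, with a y error of about -1.6 mm. Next is the wheel. I'll pre-turn 0.9 rad anticlockwise to leave joint 6 room, and part-close the jaws.

Request:
jog_arm(
  motion=[
    [14,-43,0,0],
    [14,-43,0,0],
    [15,-43,0,0],
    [0,0,0,-0.18],
    [0,0,0,-0.18],
  ],
  jaw=0.3,
)

```text
time_s: 9.07
position: [0.5511, 0.1894, 0.1587]
ee_rot: [0.987, 0.159, -0.002, 0.0]
force: [-0.3, -0.8, 0.0]
opening: 0.06
```

Request:
jog_arm(
  motion=[
    [0,0,0,-0.18],
    [0,0,0,-0.18],
    [0,0,0,-0.18],
    [0,0,0,0],
    [0,0,0,0],
  ],
)

```text
time_s: 9.7
position: [0.5515, 0.1887, 0.16]
ee_rot: [0.911, 0.412, -0.001, -0.0]
force: [0.4, 0.5, 0.3]
opening: 0.06
```

Run:
```python
from h import *
s=manip.sense();print(s["position"],s["ee_rot"],s["joints"],s["opening"],s["force"])
d=grab("wrist","w5.png")
for p in [(.552,.189,.086),(.552,.189,.053)]: print(proj(d,p))
x=R.from_quat(s["ee_rot"]).as_matrix(); print("to wheel, tool axes",x.T@(np.array([.552,.189,s["position"][2]])-s["position"]))
a=cv2.resize(d["img"][60:340,170:470],None,fx=2,fy=2,interpolation=2)
cv2.imwrite("pics/c5.png",a[:,:,::-1])
```

```text
[0.55154147 0.18868941 0.15998734] [ 9.11034121e-01  4.12330288e-01 -7.46959880e-04 -7.26129954e-05] [3.29629860e-01 4.24685012e-01 1.64941637e-01 1.31255391e+00
 2.29073302e-06 1.05040506e+00] 0.06004205359999063 [0.37416165 0.45499612 0.27421303]
(np.float64(320.18680489080486), np.float64(201.55971048558578))
(np.float64(320.07810679487943), np.float64(191.30300502746445))
to wheel, tool axes [ 5.35961065e-04  1.39515404e-04 -8.01754922e-07]
```

View pics/c5.png

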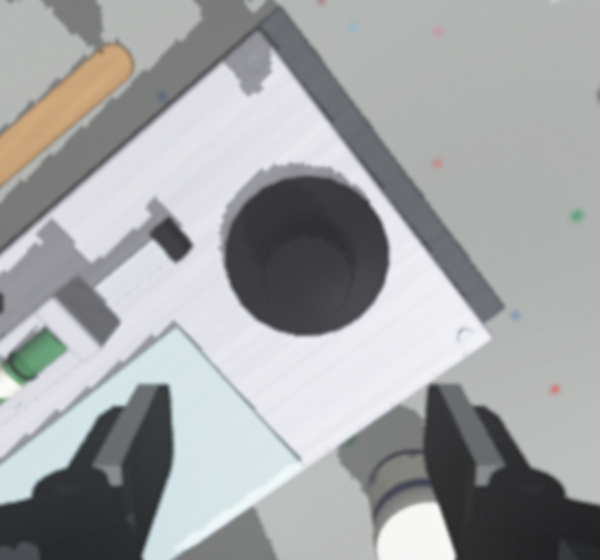

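The crop shows the grip-top centre at (324,199.5) and the shoulder at (323.5,188) in image pixels, about 2.5 mm to tool +x and 1.5 mm to tool -y. I'll descend with that correction.

Request:
jog_arm(
  motion=[
    [2.5,-1.5,40,0],
    [0,0,45,0],
    [0,0,30,0],
    [0,0,0,0],
  ],
)

```text
time_s: 10.25
position: [0.5498, 0.1908, 0.043]
ee_rot: [0.911, 0.413, -0.003, -0.0]
force: [-0.8, 0.2, 0.4]
opening: 0.0599
```

Request:
jog_arm(
  motion=[
    [0,0,5,0],
    [0,0,5,0],
    [0,0,4,0],
    [0,0,0,0],
  ],
)

```text
time_s: 10.75
position: [0.5524, 0.1917, 0.0319]
ee_rot: [0.911, 0.413, 0.0, 0.0]
force: [0.0, -0.7, 0.1]
opening: 0.0597
```

Request:
jog_arm(
  motion=[
    [0,0,4,0],
    [0,0,0,0],
  ],
)

```text
time_s: 11.0
position: [0.5522, 0.1916, 0.0275]
ee_rot: [0.911, 0.413, -0.0, -0.0]
force: [-0.1, -0.4, -0.4]
opening: 0.06
```

Request:
jog_arm(
  motion=[
    [0,0,0,0],
    [0,0,0,0],
    [0,0,0,0],
    [0,0,0,0],
  ],
  jaw=1,
)

```text
time_s: 11.5
position: [0.553, 0.1922, 0.0283]
ee_rot: [0.91, 0.414, 0.001, -0.0]
force: [0.7, 2.4, 2.1]
opening: 0.0339
```

Gripped, opening 34 mm. Now I'll press down gradually.

Request:
jog_arm(
  motion=[
    [0,0,2,0],
    [0,0,2,0],
    [0,0,0,0],
  ],
)

```text
time_s: 11.88
position: [0.5534, 0.1925, 0.0252]
ee_rot: [0.91, 0.414, 0.001, -0.0]
force: [-0.7, 2.5, 8.3]
opening: 0.0336
```

Request:
jog_arm(
  motion=[
    [0,0,2,0],
    [0,0,0,0],
  ],
)

```text
time_s: 12.12
position: [0.5543, 0.1925, 0.0247]
ee_rot: [0.91, 0.414, 0.002, 0.0]
force: [-1.2, 1.7, 13.8]
opening: 0.0335
```

Run:
```python
from h import *
S=grab("scene","s6.png");T=grab("top","t6.png")
v=(.502,.062,.083);u=[proj(S,v),proj(T,v)];print(u)
m=[cv2.resize(d["img"][int(q[1])-22:int(q[1])+22,int(q[0])-44:int(q[0])+44],None,fx=6.5,fy=6.5,interpolation=2) for d,q in zip((S,T),u)]
cv2.imwrite("pics/c6.png",np.vstack(m)[:,:,::-1])
```

```text
[(np.float64(343.801354698555), np.float64(216.36977634483725)), (np.float64(311.8215502759551), np.float64(226.8700382758385))]
```

View pics/c6.png

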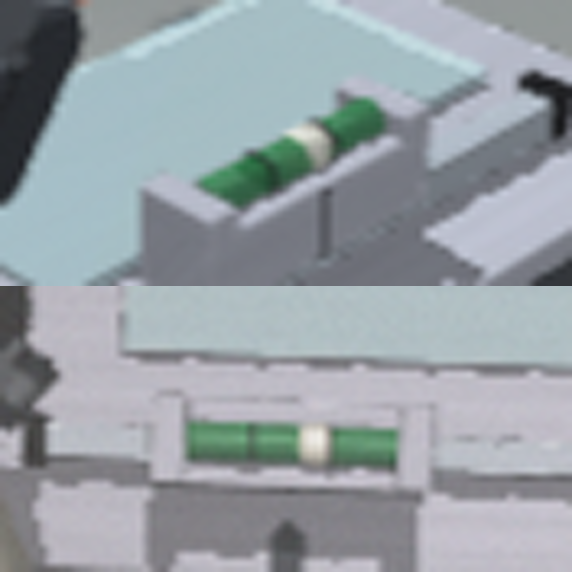

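The top crop shows the rings at columns 252 and 330 and the bubble at 314, so it sits about 7.7 mm towards -y. The pointer (288) and the level middle (292) agree within about 1.3 mm. I'll turn about 0.6 rad clockwise, backing off about 2.3 mm as that end rises.

Request:
jog_arm(
  motion=[
    [0,0,-0.4,0.12],
    [0,0,-0.4,0.12],
    [0,0,-0.4,0.12],
    [0,0,-0.4,0.12],
    [0,0,-0.4,0.1],
  ],
)

```text
time_s: 12.85
position: [0.5544, 0.1921, 0.0269]
ee_rot: [0.991, 0.134, 0.003, -0.0]
force: [-1.0, 0.2, 15.8]
opening: 0.0339
```

Request:
jog_arm(
  motion=[
    [0,0,0,0],
    [0,0,0,0],
    [0,0,0,0],
    [0,0,0,0],
    [0,0,0,0],
  ],
)

```text
time_s: 13.48
position: [0.5542, 0.1921, 0.0268]
ee_rot: [0.991, 0.136, 0.002, -0.0]
force: [-2.0, 0.2, 14.7]
opening: 0.0339
```

```bash
cat > bub.py <<'E'
from h import *
def measure(f):
    d=grab("top",f);im=d["img"].astype(int)
    u,v=np.array(proj(d,(.502,.062,.083))).astype(int)
    a=im[v-6:v+12,u-24:u+26];g=a[:,:,1]-a[:,:,0]
    r=np.argmax((g>40).sum(1)); rows=[i for i in range(18) if (g[i]>30).sum()>18]
    p=a[rows].mean(0);gr=p[:,1]-p[:,0];on=np.where(gr>25)[0];x0,x1=on[0],on[-1]
    x=np.arange(x0,x1+1);w=np.clip(p[x,0]-p[x,0].min()-25,0,None)
    k=(w>0)&(gr[x]<25)
    print("green",x0+u-24,x1+u-24,"bubble",(x[k]*w[k]).sum()/w[k].sum()+u-24,"R",p[x,0].round().astype(int),"rows",rows,u,v)
if __name__=="__main__":
    import sys
    if len(sys.argv)>2: print()
    s=manip.sense();print(s["position"],R.from_quat(s["ee_rot"]).as_rotvec(),s["joints"][5],s["force"],s["time_s"],s["opening"])
    measure(sys.argv[1])
E
python3 bub.py t7.png
```

```text
[0.55417443 0.19209872 0.02684757] [-3.11193978 -0.42609717 -0.00719511] 1.632492944758254 [-1.97495786  0.24705102 14.72889662] 13.475 0.033910716477200134
green 296 327 bubble 311.9490216271885 R [ 92  92  92  93  94  93  93  96  94  86  88  95  96 125 193 218 220 219
 180 118  95  84  85  92  94  95  94  96  94  97  97  97] rows [6, 7, 8, 9] 311 226
```

The rings are at 305.4 and 317.5 (mid 311.45) and the bubble at 311.95, so it is about 1 mm to -y. One more small turn.

Request:
jog_arm(
  motion=[
    [0,0,0,0.08],
    [0,0,0,0],
    [0,0,0,0],
    [0,0,0,0],
    [0,0,0,0],
  ],
)

```text
time_s: 14.15
position: [0.5543, 0.1921, 0.0271]
ee_rot: [0.995, 0.096, 0.002, -0.0]
force: [-2.6, 0.0, 15.9]
opening: 0.0338
```

Request:
jog_arm(
  motion=[
    [0,0,0,0],
    [0,0,0,0],
    [0,0,0,0],
    [0,0,0,0],
    [0,0,0,0],
  ],
)

```text
time_s: 14.78
position: [0.5543, 0.1921, 0.0271]
ee_rot: [0.995, 0.096, 0.002, -0.0]
force: [-2.3, 0.8, 16.9]
opening: 0.0341
```

```bash
python3 bub.py t8.png
python3 - <<'E'
from h import *
S=grab("scene","s8.png");T=cv2.imread("pics/t8.png")
a=cv2.resize(S["img"][194:238,300:388],None,fx=6.5,fy=6.5,interpolation=2)[:,:,::-1];b=cv2.resize(T[204:248,267:355],None,fx=6.5,fy=6.5,interpolation=2)
cv2.imwrite("pics/c8.png",np.vstack([a,b]))
E
```

```text
[0.55431238 0.19209257 0.02713134] [-3.12630853 -0.30134126 -0.00776095] 1.7124318459339292 [-2.26633822  0.77217431 16.90506598] 14.775 0.034143206978076004
green 296 327 bubble 311.57524752475246 R [ 91  90  93  93  94  93  94  94  94  85  89  94  95 149 204 219 220 214
 158  95  92  85  85  89  93  94  94  94  95  95  97  98] rows [6, 7, 8, 9] 311 226
```

View pics/c8.png

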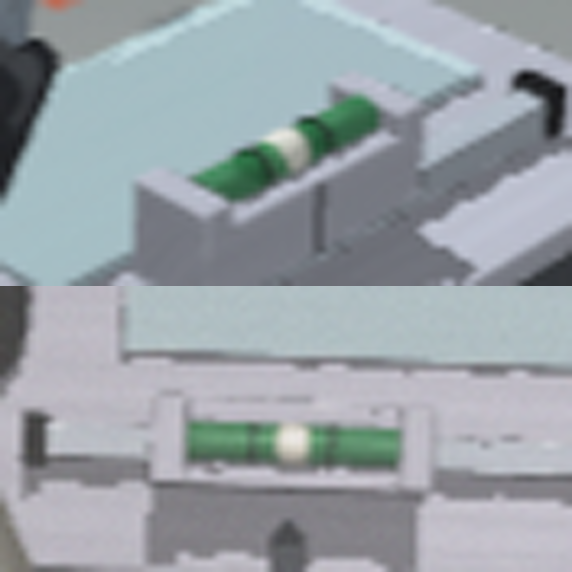

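The bubble sits midway between the rings in both views, the level is at the pointer, the push is about 17 N and the grip is held. Handing in.

```bash
python3 -c "
from station import manip
manip.hand_in();s=manip.sense();print(s['time_s'],s['force'],s['opening'])"
```

```text
the job is handed in; nothing more can be done
the job is handed in; nothing more can be done
```

I slid the level about 50 mm to the pointer. I then gripped the thumbwheel, pressed that end down and turned it about 0.66 rad clockwise until the bubble was centred. The job was handed in at about 15 s, still gripping and pressing; it reported no verdict.

**Last checks before handing in:**
- **Bubble:** about 0.1 px (0.3 mm) from the midpoint between the rings in the top view. It also lies between the rings in the scene view.
- **Level:** about 1–2 mm short of the pointer, within the 5 mm limit. The wrist view gave -1.6 mm and the top view about -0.7 mm.
- **Push and grip:** about 17 N downward, with the jaws at 34 mm on the wheel. I had no reading of the seat joint itself; the force is well above the 7 N needed to reach the stop.
- **Jar, cup and stick:** I made no contact with them that I know of, but I did not measure their positions again.

**Disagreements:**
- The real fingertips sat about 30 mm behind the reported tool point, in both the wrist and scene views. My first closing on the level therefore shut on air above the vial; I reopened, went 26 mm deeper and the second grip held.
- The bubble looked about 12–14 mm long rather than the stated 18 mm.

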